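Find the gauge case that rattles

ROBOT

A 7-joint arm with a two-finger parallel gripper is mounted at the origin on a cart in front of the work surface, level with it; the furniture and walls round the work are solid. World frame = base frame: x ahead of the robot, y to its left, z up, the work surface at z = 0. Lengths are in m, angles in rad, forces in N, time in s.
With the tool pointing down it reaches from about 0.425 to 1.025 m from the base axis. Payload 9.4 kg.
Tool frame: the origin (TCP) lies between the finger pads; the fingertips stand 11 mm ahead of it and the grasp point (between the pads) lies 8 mm behind it; z points along the fingers, y is the line along which they close (so a half turn about z gives the same grasp; the last joint's range is limited). The gripper opens to 85 mm and grips with 20 to 120 N. Pads are 22 mm wide; open, the fingers measure 114 mm over their backs; the gripper's body (76 mm by 85 mm) begins 54 mm behind the grasp point. The pads swing forward as they close: fully open they stand 13 mm farther back than shut.
Start: joints at [1.208, 0.599, -0.003, 1.599, 0.002, 0.943, -0.08], TCP at [0.204, -0.696, 0.208] pointing down, gripper open.
Joint ranges: [-2.57, 2.57], [-0.35, 1.97], [-1.29, 1.29], [0.11, 2.56], [-1.05, 4.19], [0.11, 1.86], [-2.63, 2.63]. Speed limits (rad/s): [2.22, 2.22, 3.01, 3.01, 3.14, 3.14, 3.14].

INTERFACE

Orientations are given as a rotation vector (axis times angle).
In Python, from workcell import manip gives the robot as it stands.
- The arm moves only by the tool servo_tool, never from a script. Its argument "motion" is one flat list of numbers, 7 for each row, row after row: the shift along the world's x, y, z in cm, then the turn, a rotation vector about the world's x, y, z in degrees, then the gripper's target within -1 to 1 (fully open at 1, half-way at 0, shut at -1). In form: [x, y, z, rx, ry, rz, grip, x, y, z, rx, ry, rz, grip, ...]. A call has 1 to 20 rows; each row is the pose to reach, as a shift and turn from the pose commanded when the call began; what a row does not reach only later rows make up. A row lasts 1/8 s, in which the tool goes at most 62.5 mm and 10.7 degrees, less where a joint would pass 70% of its speed; a pose out of reach is approached as far as the arm can. A call with a gripper value outside its range is refused whole. The fingers move at their own pace and stop on an object; the grip force is fixed at half the most. Time passes only in rows, so rows that repeat a pose let the fingers close. It gives the time, the measured TCP pose, the force, the opening and the grip force at its end, in the units of the state.
- manip.get_obs(): the state, without advancing time (a new reading comes with each control period).
- manip.snapshot(name): name is "scene" or "top" or "wrist"; returns (picture, depth): 384x512x3 uint8, red, green, blue; 384x512 float32, m along the optical axis (not along the pixel's ray), 0 where there is no reading.
- manip.calibration(name): a dict with "intrinsics" (3x3 intrinsics, pixels), "k1" (the pictures are not rectified: a ray, as slopes to the right and down, at radius r is drawn at 1 + k1 r^2 times it, then the intrinsics apply), "origin" and "orientation" of the camera in the world; the wrist camera has in their place "mount" (4x4, takes a point from camera to tool coordinates, whose origin is the TCP and whose axes are the flange's). Camera axes: x right, y up, looking along -z (the intrinsics and any distortion apply to the point x, -y, -z); pixel columns grow to the right and rows downward; lengths in m; the calibration is good to about 2 mm. A picture is of the moment at which its call begins: read the wrist's pose just before it. calibration takes no time and is no camera call.
- manip.job_done(): hands the job in; it is judged then, once.
Trained networks look in the newest picture that a camera, given by its name, has taken for a name from the list of things; names that differ only in an ending like _2 or _b are one class to them, and where a whole thing is asked for, a point or a joint stands for the part that bears it (a point fixed in the world has none). Each returns a list of dicts, best first, with "conf" (0 to 1); they miss things now and then, are a little off and sometimes report something else, mostly with a low value. They report only what shows in the picture. A call takes as long as a camera call.
- manip.cut_out(camera, name): "mask" (384x512 bool, what is visible of it) and "box" ([centre column, centre row, width, height] in pixels, round what is visible of it).
- manip.pinpoint(camera, name): "at" ([row, column] in pixels: a listed point, or the origin of a listed thing).
The state is a dict: "time_s": time; "q": joint angles; "qd": joint speeds; "tau": joint torques, N m; "position": TCP position; "orientation": TCP orientation; "force": force on the tool from outside, world axes, zero at the start; "torque": the same for the moment, N m; "gripper_width": finger opening in m; "grasp_force": force on a finger pad.
Only numpy, scipy, OpenCV 4.12 (cv2) and the standard library are available. Lean on these libraries where they do the work, as an engineer would, in place of code of your own. Each camera call takes 0.05 s, during which the arm holds its last target. There are 200 camera calls.

TASK

One of the three closed blue gauge cases on the free-turning stand has a gauge loose in it; find it by lifting a case off, rocking it end to end in the air, tipped well over (30 degrees or more), and feeling whether something rolls inside, one case after another until one does. Put each case that stays quiet back down flat in an empty nest of the stand. Finish while still gripping the one that rattles, holding it out still, level and lid up close in front of the drawer unit at about the height of its top; leave the other things on the bench alone.

Things in the scene. Friction and masses are not known exactly. Their poses are not given: they have to be found in the camera images.
- case_1: closed dark blue case, 61 x 92 x 28 mm (x, y, z), sealed; origin: centre of underside, z up through the lid, y along the length; body x -29..31, y +-45, z 0..21 mm, lid x -29..32, y +-46, z 21..28. 0.25-0.31 kg in all; looks and weight do not tell which: in one a loose 145 g cylinder (16 mm dia) rolls some 65 mm along its length; the other two are packed tight
- case_2: closed dark blue case, 61 x 92 x 28 mm (x, y, z), sealed; origin: centre of underside, z up through the lid, y along the length; body x -29..31, y +-45, z 0..21 mm, lid x -29..32, y +-46, z 21..28. 0.25-0.31 kg in all; looks and weight do not tell which: in one a loose 145 g cylinder (16 mm dia) rolls some 65 mm along its length; the other two are packed tight
- case_3: closed dark blue case, 61 x 92 x 28 mm (x, y, z), sealed; origin: centre of underside, z up through the lid, y along the length; body x -29..31, y +-45, z 0..21 mm, lid x -29..32, y +-46, z 21..28. 0.25-0.31 kg in all; looks and weight do not tell which: in one a loose 145 g cylinder (16 mm dia) rolls some 65 mm along its length; the other two are packed tight
- turntable: black round foot (200 mm dia) of the revolving stand, fixed to the bench; origin on the turning axis at bench height. The grey disc on it (300 mm dia, flat top 24 mm above the bench) turns freely by hand at a touch and has no drive
- turntable_disc (a joint): turning angle of the grey disc on its foot, rad, counter-clockwise from above, 0 at the start, no stops, almost no friction
- nest_1 (a point): centre of the floor of a nest on the disc (one of three, alike and parallel), flush with the disc's top; axes: the disc's, turning with it. A seated case has its origin here (to 5 mm) and its length along this y axis, either way round. End strips and corner brackets 6 mm high leave the case 3.5 mm play each way; the middle 65 mm of its long sides is free for fingers
- nest_2 (a point): centre of the floor of a nest on the disc (one of three, alike and parallel), flush with the disc's top; axes: the disc's, turning with it. A seated case has its origin here (to 5 mm) and its length along this y axis, either way round. End strips and corner brackets 6 mm high leave the case 3.5 mm play each way; the middle 65 mm of its long sides is free for fingers
- nest_3 (a point): centre of the floor of a nest on the disc (one of three, alike and parallel), flush with the disc's top; axes: the disc's, turning with it. A seated case has its origin here (to 5 mm) and its length along this y axis, either way round. End strips and corner brackets 6 mm high leave the case 3.5 mm play each way; the middle 65 mm of its long sides is free for fingers
- drawer_front (a point): top middle of the front face of the grey-blue three-drawer unit at the back of the bench: a fixed point 170 mm above the bench; the unit is 195 mm wide (y), its front faces the robot (-x)
- tape_roll: bystander: yellow roll of tape lying flat, 104 mm dia, 24 high, origin under its centre
- oring_jar: bystander: white screw jar with black lid, 63 mm dia, 61 high, origin under its centre
- coupler_1: bystander: light grey air coupler lying on the bench, 22 x 64 x 22 mm, origin under its centre
- marker_blue: bystander: white marker with blue cap lying on the bench, 17 x 126 x 20 mm, origin under its centre

How it is judged:
By the outcome, as a careful person would: the job done as asked, in the order asked, and still so for the second after the job is handed in, while the arm keeps its last pose, push and grip.
It also fails if it takes over 72 s, if anything falls off the work surface, if the arm or the gripper's body presses on something with over 40 N, if the wrist force passes 120 N, or if a joint passes its speed limit or range.

## Working session

There is one attempt and no reset: what is moved stays moved. The work goes in short steps, Python scripts to look and compute and a tool call to move; the robot and the scene stay as the last step left them, time stands still between calls to the robot, and variables do not carry over. Pictures are saved under pics/ and viewed, at most 10 in all, crops included, and the job is handed in when it is done.

Besides the shell and the picture viewer there is one more tool, called after "Emit:" by a JSON object that holds its "fn" and its "kwargs". servo_tool: Moves the arm, as the interface text tells. Its arguments: {"type":"object","properties":{"motion":{"type":"array"}},"required":["motion"]}

```bash
mkdir -p pics
cat > h.py <<'E'
import numpy as np, cv2
from scipy.spatial.transform import Rotation as R
from workcell import manip
def pose():
    o=manip.get_obs(); return np.array(o["position"]),R.from_rotvec(o["orientation"]).as_matrix(),o
def cam(name,p=None,Rm=None):
    c=manip.calibration(name)
    if "mount" in c:
        M=np.array(c["mount"]); return c,p+Rm@M[:3,3],Rm@M[:3,:3]
    o=np.array(c["orientation"]); 
    Ro=o if o.shape==(3,3) else R.from_rotvec(o).as_matrix()
    return c,np.array(c["origin"]),Ro
def rays(c,Ro,rc):
    rc=np.atleast_2d(rc).astype(float); K=np.array(c["intrinsics"])
    u=np.stack([(rc[:,1]-K[0,2])/K[0,0],(rc[:,0]-K[1,2])/K[1,1]],1)
    s=u.copy()
    for _ in range(10): s=u/(1+c["k1"]*(s**2).sum(1,keepdims=True))
    return np.stack([s[:,0],-s[:,1],-np.ones(len(s))],1)@Ro.T
def atz(cm,rc,z):
    c,t,Ro=cm; d=rays(c,Ro,rc); return t+d*((z-t[2])/d[:,2])[:,None]
def atd(cm,rc,depth):
    c,t,Ro=cm; return t+rays(c,Ro,rc)*np.asarray(depth)[:,None]
E
python3 - <<'E'
from h import *
p,Rm,o=pose(); print(p,o["orientation"],o["gripper_width"],o["time_s"])
for n in ["scene","top"]:
    im,d=manip.snapshot(n); cv2.imwrite(f"pics/{n}0.png",im[...,::-1])
    np.save(f"pics/{n}d.npy",d)
    cm=cam(n); print(n,cm[1],cm[2].round(2).tolist())
    for nm in ["case_1","nest_1","turntable","drawer_front","tape_roll","oring_jar","coupler_1","marker_blue"]:
        for r in manip.pinpoint(n,nm)[:4]:
            if r["conf"]<.3: continue
            i=np.array(r["at"]); dd=d[int(i[0]),int(i[1])]
            print(nm,round(r["conf"],2),i.round(),"depth pt",atd(cm,i,[dd])[0].round(3),"z24",atz(cm,i,.024)[0].round(3))
E
```

```text
[ 0.20425712 -0.69511086  0.20671577] [-3.10805985e+00 -4.47342309e-01  5.49042448e-04] 0.08551124042791637 0.0
scene [0.18528347 0.43037202 0.78871716] [[-0.87, 0.32, -0.38], [-0.5, -0.58, 0.64], [-0.01, 0.75, 0.67]]
case_1 0.93 [300. 202.] depth pt [0.516 0.05  0.051] z24 [0.528 0.036 0.024]
case_1 0.63 [270. 166.] depth pt [0.627 0.025 0.052] z24 [0.644 0.01  0.024]
case_1 0.3 [182. 332.] depth pt [ 0.433 -0.468  0.014] z24 [ 0.43  -0.456  0.024]
nest_1 0.96 [301. 206.] depth pt [0.51  0.046 0.047] z24 [0.521 0.034 0.024]
nest_1 0.94 [271. 174.] depth pt [0.61  0.019 0.049] z24 [0.625 0.004 0.024]
turntable 0.59 [298. 179.] depth pt [0.559 0.07  0.053] z24 [0.573 0.056 0.024]
drawer_front 0.74 [215. 121.] depth pt [ 0.774 -0.013  0.114] z24 [ 0.853 -0.072  0.024]
tape_roll 0.91 [198. 229.] depth pt [ 0.659 -0.285 -0.   ] z24 [ 0.644 -0.263  0.024]
oring_jar 0.72 [268. 166.] depth pt [0.629 0.021 0.052] z24 [0.646 0.006 0.024]
oring_jar 0.67 [225. 284.] depth pt [ 0.468 -0.233  0.036] z24 [ 0.473 -0.243  0.024]
coupler_1 0.6 [310. 140.] depth pt [0.613 0.127 0.047] z24 [0.627 0.118
[... 551 characters left out ...]
pt [0.583 0.055 0.025] z24 [0.583 0.055 0.024]
nest_1 0.87 [209. 165.] depth pt [0.52  0.04  0.053] z24 [0.523 0.046 0.024]
nest_1 0.84 [172. 141.] depth pt [0.622 0.114 0.053] z24 [0.628 0.122 0.024]
turntable 0.55 [186. 165.] depth pt [0.587 0.049 0.024] z24 [0.587 0.049 0.024]
drawer_front 0.83 [126. 171.] depth pt [0.726 0.014 0.152] z24 [0.769 0.044 0.024]
tape_roll 0.83 [169. 281.] depth pt [ 0.648 -0.281  0.005] z24 [ 0.644 -0.28   0.024]
oring_jar 0.8 [228. 275.] depth pt [ 0.473 -0.264  0.062] z24 [ 0.475 -0.266  0.024]
oring_jar 0.74 [164. 180.] depth pt [0.647 0.005 0.053] z24 [0.653 0.011 0.024]
coupler_1 0.65 [195. 308.] depth pt [ 0.571 -0.358  0.023] z24 [ 0.571 -0.358  0.024]
```

Run:
```python
from h import *
cm=cam("top"); d=np.load("pics/topd.npy"); im=cv2.imread("pics/top0.png")
g=np.stack(np.mgrid[0:384,0:512],-1).reshape(-1,2)
P=atd(cm,g,d.ravel()).reshape(384,512,3)
z=P[...,2]
m=((z>.042)&(z<.062)&(d>0)&(P[...,0]>.4)&(P[...,0]<.75)&(P[...,1]>-.2)&(P[...,1]<.3)).astype(np.uint8)
m=cv2.morphologyEx(m,cv2.MORPH_OPEN,np.ones((3,3),np.uint8))
n,l,s,c=cv2.connectedComponentsWithStats(m)
for i in range(1,n):
    if s[i,4]<100: continue
    q=np.argwhere(l==i); X=atz(cm,q,.052)[:,:2]
    r=cv2.minAreaRect((X*1000).astype(np.float32)); print(s[i],[np.round(v,1) for v in r], np.median(z[l==i]).round(4), X.mean(0).round(4))
fr=(z>.06)&(z<.19)&(P[...,0]>.6)&(abs(P[...,1])<.3)
Q=P[fr]; print("drawer",np.percentile(Q,[2,50,98],0).round(3))
t=(z>.16)&(z<.18)&(P[...,0]>.6); print("top of unit",np.percentile(P[t],[2,50,98],0).round(3))
v=cv2.hconcat([cv2.resize(im[90:260,80:350],None,fx=2.9,fy=2.9,interpolation=3)])
cv2.imwrite("pics/v1.png",v)
```

```text
[168 150  26  34 701] [array([639.8,   2. ]), array([93., 65.]), np.float64(11.7)] 0.0516 [0.6393 0.0026]
[127 156  25  35 677] [array([618.8, 118.7]), array([92.2, 64.1]), np.float64(11.9)] 0.0515 [0.6177 0.1197]
[152 192  27  35 755] [array([520.2,  38.1]), array([92. , 65.9]), np.float64(11.5)] 0.0515 [0.5197 0.0393]
drawer [[ 0.727 -0.275  0.065]
 [ 0.911  0.007  0.164]
 [ 1.034  0.265  0.186]]
top of unit [[ 0.742 -0.329  0.161]
 [ 0.844  0.008  0.171]
 [ 1.034  0.434  0.178]]
```

View pics/v1.png

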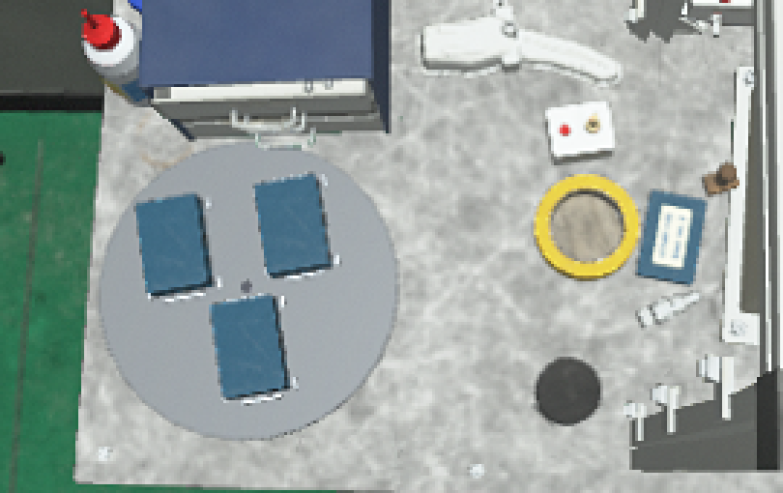

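View pics/scene0.png

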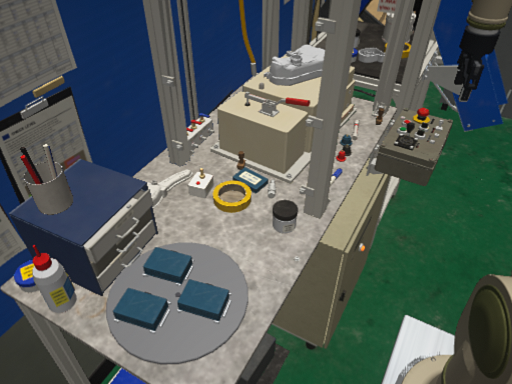

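Run:
```python
from h import *
g=np.stack(np.mgrid[0:384,0:512],-1).reshape(-1,2)
allP=[]
for n in ["top","scene"]:
    d=np.load(f"pics/{n}d.npy").ravel(); P=atd(cam(n),g,d)[d>0]; allP.append(P)
P=np.vstack(allP)
B=P[(P[:,2]>.12)&(P[:,0]>.1)&(P[:,0]<.8)&(P[:,1]>-.8)&(P[:,1]<.4)&(P[:,2]<1)]
H={}
for x,y,z in B:
    k=(round(x*20)/20,round(y*20)/20); H.setdefault(k,[]).append(z)
for k in sorted(H):
    if len(H[k])>4: print(k,len(H[k]),round(min(H[k]),2),round(max(H[k]),2))
# drawer front: vertical face profile
D=allP[0]
for zl in (.04,.08,.12,.15,.165):
    s=D[(abs(D[:,2]-zl)<.01)&(D[:,0]>.65)&(D[:,0]<.8)&(D[:,1]>-.1)&(D[:,1]<.12)]
    if len(s): print(zl,len(s),np.percentile(s[:,0],[2,20,50]).round(3),np.percentile(s[:,1],[1,99]).round(3))
for n,at in (("top",(126,171)),("scene",(215,121))): print(n,atz(cam(n),at,.17))
# edges of unit top
T=D[(D[:,2]>.165)&(D[:,2]<.178)&(D[:,0]>.7)&(D[:,0]<.84)&(D[:,1]>-.2)&(D[:,1]<.2)]
for x in (.73,.74,.75,.76,.78,.8):
    s=T[abs(T[:,0]-x)<.006]; 
    if len(s): print(x,len(s),s[:,1].min().round(3),s[:,1].max().round(3))
```

```text
(0.15, -0.7) 163 0.36 0.48
(0.15, -0.65) 124 0.29 0.48
(0.2, -0.75) 144 0.24 0.3
(0.2, -0.7) 92 0.3 0.41
(0.2, -0.65) 3258 0.24 0.48
(0.2, -0.6) 118 0.29 0.34
(0.25, -0.75) 145 0.24 0.33
(0.25, -0.7) 278 0.3 0.47
(0.25, -0.65) 481 0.36 0.47
(0.4, -0.55) 269 0.59 0.65
(0.4, -0.5) 457 0.61 0.65
(0.4, -0.45) 570 0.61 0.65
(0.4, -0.4) 543 0.29 0.65
(0.4, -0.35) 3458 0.12 0.65
(0.45, -0.55) 354 0.64 0.65
(0.45, -0.5) 1404 0.64 0.65
(0.45, -0.45) 1498 0.64 0.65
(0.45, -0.4) 1555 0.64 0.65
(0.45, -0.35) 5071 0.12 0.65
(0.45, -0.3) 316 0.27 0.62
(0.5, -0.55) 456 0.64 0.65
(0.5, -0.5) 1345 0.64 0.65
(0.5, -0.45) 1426 0.64 0.65
(0.5, -0.4) 1493 0.64 0.65
(0.5, -0.35) 1809 0.59 0.65
(0.55, -0.65) 32 0.16 0.17
(0.55, -0.6) 102 0.13 0.17
(0.55, -0.55) 718 0.12 0.65
(0.55, -0.5) 1510 0.12 0.65
(0.55, -0.45) 1478 0.12 0.65
(0.55, -0.4) 1405 0.64 0.65
(0.55, -0.35) 1714 0.59 0.65
(0.6, -0.8) 16 0.23 0.23
(0.6, -0.75) 178 0.16 0.23
(0.6, -0.7) 265 0.16 0.23
(0.6, -0.65) 135 0.16 0.17
(0.6, -0.6) 95 0.14 0.17
(0.6, -0.55) 882 0.14 0.66
(0.6, -0.5) 1476 0.15 0.65
(0.6, -0.45) 1588 0.12 0.65
(0.6, -0.4)
[... 1162 characters left out ...]
 0.16
(0.8, -0.5) 64 0.15 0.16
(0.8, -0.45) 98 0.12 0.16
(0.8, -0.35) 15 0.59 0.61
(0.8, -0.1) 67 0.12 0.18
(0.8, -0.05) 352 0.12 0.17
(0.8, 0.0) 360 0.17 0.17
(0.8, 0.05) 368 0.17 0.17
(0.8, 0.1) 398 0.17 0.18
(0.8, 0.15) 399 0.12 0.19
(0.8, 0.2) 282 0.12 0.19
0.04 207 [0.651 0.662 0.735] [-0.083  0.12 ]
0.08 118 [0.72  0.723 0.738] [-0.085  0.119]
0.12 439 [0.714 0.728 0.749] [-0.084  0.113]
0.15 289 [0.724 0.727 0.729] [-0.084  0.116]
0.165 1901 [0.727 0.746 0.767] [-0.082  0.118]
top [[0.71907721 0.00926979 0.17      ]]
scene [[0.72468431 0.02379836 0.17      ]]
0.73 1 0.119 0.119
0.74 225 -0.084 0.125
0.75 354 -0.084 0.124
0.76 350 -0.084 0.125
0.78 352 -0.083 0.127
0.8 357 -0.082 0.174
```

Run:
```python
from h import *
g=np.stack(np.mgrid[0:384,0:512],-1).reshape(-1,2)
for n in ["top","scene"]:
    d=np.load(f"pics/{n}d.npy").ravel(); P=atd(cam(n),g,d)[d>0]
    for a,b in ((.02,.12),(.12,.25),(.25,.4),(.4,.58),(.58,.68)):
        s=P[(P[:,2]>a)&(P[:,2]<b)&(P[:,0]>.3)&(P[:,0]<.5)&(P[:,1]>-.6)&(P[:,1]<-.27)]
        if len(s)>10: print(n,a,len(s),np.percentile(s,[2,50,98],0).round(3).tolist(),"rmin",np.percentile(np.hypot(s[:,0],s[:,1]),1).round(3))
```

```text
top 0.02 237 [[0.412, -0.334, 0.036], [0.465, -0.291, 0.063], [0.498, -0.271, 0.106]] rmin 0.528
top 0.12 147 [[0.41, -0.341, 0.123], [0.432, -0.329, 0.185], [0.455, -0.328, 0.248]] rmin 0.527
top 0.25 338 [[0.409, -0.342, 0.257], [0.437, -0.329, 0.311], [0.47, -0.316, 0.396]] rmin 0.527
top 0.4 676 [[0.409, -0.342, 0.407], [0.435, -0.33, 0.5], [0.469, -0.317, 0.564]] rmin 0.527
top 0.58 12480 [[0.409, -0.537, 0.607], [0.453, -0.424, 0.643], [0.498, -0.326, 0.645]] rmin 0.531
scene 0.02 884 [[0.409, -0.383, 0.021], [0.436, -0.329, 0.069], [0.492, -0.274, 0.117]] rmin 0.528
scene 0.12 1138 [[0.409, -0.369, 0.122], [0.427, -0.331, 0.189], [0.456, -0.327, 0.247]] rmin 0.527
scene 0.25 1748 [[0.408, -0.371, 0.253], [0.426, -0.331, 0.326], [0.465, -0.32, 0.397]] rmin 0.527
scene 0.4 2259 [[0.408, -0.373, 0.404], [0.425, -0.331, 0.481], [0.463, -0.32, 0.536]] rmin 0.527
```

Emit:
{"fn": "servo_tool", "kwargs": {"motion": [-1.7, 5.7, 1, 0, 0, 0, 1, -3.3, 11.3, 2, 0, 0, 0, 1, -5, 17, 3, 0, 0, 0, 1, -6.6, 22.6, 4, 0, 0, 0, 1, -8.3, 28.3, 4, 0, 0, 0, 1, -8.3, 28.3, 4, 0, 0, 0, 1]}}

```text
time_s: 1.65
position: [0.1197, -0.4086, 0.248]
orientation: [-3.108, -0.447, 0.001]
force: [0.2, 0.3, 0.4]
gripper_width: 0.0852
grasp_force: 0.0
```

Emit:
{"fn": "servo_tool", "kwargs": {"motion": [4.8, 1.7, 0, 0, 0, 0, 1, 9.4, 4, 0, 0, 0, 0, 1, 14.1, 7.1, 0, 0, 0, 0, 1, 18.3, 10.8, 0, 0, 0, 0, 1, 22, 15, 0, 0, 0, -1, 1, 25.1, 19.7, 0, 0, 0, -2, 1, 27.6, 24.7, 0, 0, 0, -4, 1, 29.4, 30.1, 0, 0, 0, -4.7, 1, 30.5, 35.6, 0, 0, 0, -4.7, 1, 32.9, 41.2, 0, 0, 0, -4.7, 1, 37.9, 44.2, 0, 0, 0, -4.7, 1, 39.9, 45, 0, 0, 0, -4.7, 1, 39.9, 45, 0, 0, 0, -4.7, 1, 39.9, 45, 0, 0, 0, -4.7, 1]}}

```text
time_s: 3.4
position: [0.5198, 0.0368, 0.2473]
orientation: [3.125, 0.319, -0.002]
force: [-0.4, 0.3, 0.1]
gripper_width: 0.0854
grasp_force: 0.0
```

```bash
cat >> h.py <<'E'
def lids(P,cm,q,zt=.052,lim=(.4,.75,-.1,.25),zr=(.042,.062)):
    "rects of lid-height blobs: P HxWx3 world"
    m=((P[...,2]>zr[0])&(P[...,2]<zr[1])&(P[...,0]>lim[0])&(P[...,0]<lim[1])&(P[...,1]>lim[2])&(P[...,1]<lim[3])).astype(np.uint8)
    m=cv2.morphologyEx(m,cv2.MORPH_OPEN,np.ones((3,3),np.uint8)); n,l,s,c=cv2.connectedComponentsWithStats(m)
    for i in range(1,n):
        if s[i,4]<150: continue
        ij=np.argwhere(l==i); X=atz(cm,ij,zt)[:,:2]; r=cv2.minAreaRect((X*1000).astype(np.float32))
        print("lid",s[i],np.round(r[0],1),np.round(r[1],1),round(r[2],1),"z",np.median(P[...,2][l==i]).round(4))
def shot(name,fn=None):
    p,Rm,o=pose(); im,d=manip.snapshot(name); cm=cam(name,p,Rm)
    if fn: cv2.imwrite("pics/"+fn,im[...,::-1])
    g=np.stack(np.mgrid[0:384,0:512],-1).reshape(-1,2)
    P=atd(cm,g,d.ravel()).reshape(384,512,3); P[d<=0]=np.nan
    print("t",round(o["time_s"],2),"p",p.round(4),"yang",np.degrees(np.arctan2(Rm[1,1],Rm[0,1])).round(2),"zdir",Rm[:,2].round(3),"w",round(o["gripper_width"],4),"q",np.round(o["q"],2))
    return im,d,P,cm
E
python3 - <<'E'
from h import *
print(np.round(manip.calibration("wrist")["mount"],3).tolist())
for n in ("wrist","top"):
    im,d,P,cm=shot(n,n+"1.png"); lids(P,cm,0)
E
```

```text
[[0.001, 0.956, 0.294, 0.076], [1.0, -0.001, -0.001, 0.001], [-0.001, 0.294, -0.956, -0.167], [0.0, 0.0, 0.0, 1.0]]
t 3.4 p [0.5198 0.0368 0.2473] yang -78.36 zdir [-0.001 -0.    -1.   ] w 0.0854 q [ 0.08  0.33 -0.34  2.    0.14  0.84 -1.71]
lid [ 174   19   59   86 4705] [620.4 118.5] [90.2 63.9] 11.3 z 0.0519
lid [ 280   22   58   85 4639] [641.6   3. ] [89.5 63.9] 12.1 z 0.052
lid [ 229  124   54   73 3681] [522.4  38.8] [88.2 63.3] 11.7 z 0.0516
t 3.45 p [0.5197 0.0366 0.2475] yang -78.38 zdir [-0.001 -0.    -1.   ] w 0.0857 q [ 0.08  0.32 -0.34  2.    0.14  0.84 -1.71]
lid [168 150  26  35 704] [639.9   2. ] [92.7 65. ] 11.7 z 0.0515
lid [128 156  23  25 332] [628.7 118.1] [71.3 58.4] 14.3 z 0.0515
lid [153 193  26  34 682] [517.7  37.6] [86.5 65.9] 11.5 z 0.0514
```

View pics/wrist1.png

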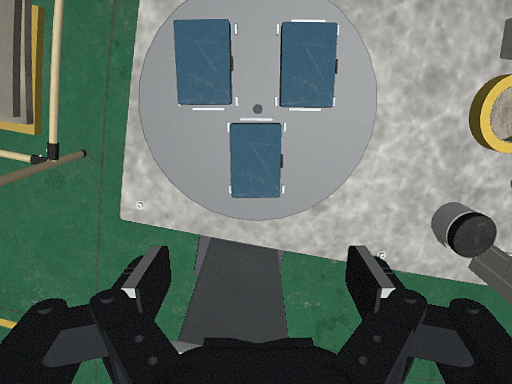

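Emit:
{"fn": "servo_tool", "kwargs": {"motion": [0.1, 0.2, -6, 0, 0, 0, 1, 0.1, 0.2, -12, 0, 0, 0, 1, 0.1, 0.2, -17, 0, 0, 0, 1, 0.1, 0.2, -19.5, 0, 0, 0, 1, 0.1, 0.2, -21, 0, 0, 0, 1, 0.1, 0.2, -21, 0, 0, 0, 1, 0.1, 0.2, -21, 0, 0, 0, 0.4, 0.1, 0.2, -21, 0, 0, 0, 0.2, 0.1, 0.2, -21, 0, 0, 0, -0.2, 0.1, 0.2, -21, 0, 0, 0, -1, 0.1, 0.2, -21, 0, 0, 0, -1, 0.1, 0.2, -21, 0, 0, 0, -1]}}

```text
time_s: 5.0
position: [0.5214, 0.0394, 0.0376]
orientation: [3.125, 0.32, -0.0]
force: [0.1, -0.1, -0.0]
gripper_width: -0.0001
grasp_force: 0.0
```

```bash
cat >> h.py <<'E'
def ft():
    p,Rm,o=pose(); F=np.array(o["force"]);T=np.array(o["torque"])
    print("t",round(o["time_s"],2),"p",p.round(4),"zdir",Rm[:,2].round(3),"yang",np.degrees(np.arctan2(Rm[1,1],Rm[0,1])).round(2),"F",F.round(2),"T",T.round(3),"Ttool",(Rm.T@T).round(3),"Ftool",(Rm.T@F).round(2),"w",round(o["gripper_width"],4),"gf",round(o["grasp_force"],1),"q",np.round(o["q"],2))
E
python3 -c "from h import *; ft()"
```

```text
t 5.0 p [0.5214 0.0394 0.0376] zdir [-0. -0. -1.] yang -78.32 F [ 0.05 -0.14 -0.04] T [ 0.004 -0.013 -0.019] Ttool [0.001 0.014 0.019] Ftool [0.02 0.15 0.04] w -0.0001 gf 0.0 q [-0.05  0.63 -0.19  2.18  0.33  0.35 -1.89]
```

Run:
```python
from h import *
im,d,P,cm=shot("wrist","w2.png")
im2,d2,P2,cm2=shot("scene","s2.png")
a=cv2.resize(im2[220:370,80:280],(532,400)); b=im[:, :]
cv2.imwrite("pics/v2.png",cv2.hconcat([cv2.resize(b,(260,195)).repeat(1,0) if 0 else cv2.copyMakeBorder(cv2.resize(b,(266,200)),0,200,0,0,0),a])[...,::-1])
```

```text
t 5.0 p [0.5214 0.0394 0.0376] yang -78.32 zdir [-0. -0. -1.] w -0.0001 q [-0.05  0.63 -0.19  2.18  0.33  0.35 -1.89]
t 5.05 p [0.5213 0.0394 0.0375] yang -78.32 zdir [-0. -0. -1.] w -0.0001 q [-0.05  0.63 -0.19  2.18  0.33  0.35 -1.89]
```

View pics/v2.png

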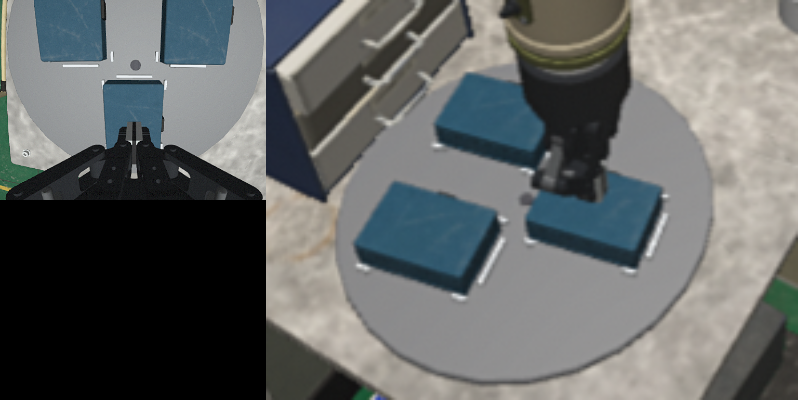

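Run:
```python
from h import *
im,d,P,cm=shot("wrist")
for r in range(200,330,8): print(r,[ (P[r,c]*1000).round(0).astype(int).tolist() if d[r,c]>0 else None for c in (225,244,256,268,290)])
lids(P,cm,0)
p,Rm,o=pose(); print(np.round(o["tau"],2))
```

```text
t 5.1 p [0.5214 0.0394 0.0375] yang -78.32 zdir [-0. -0. -1.] w 0.0001 q [-0.05  0.63 -0.19  2.18  0.33  0.35 -1.89]
200 [[541, 61, 50], [544, 51, 51], [545, 45, 51], [546, 38, 52], [549, 27, 52]]
208 [[538, 60, 52], [540, 50, 52], [541, 44, 51], [542, 37, 52], [545, 26, 52]]
216 [[534, 59, 53], [535, 49, 52], [536, 43, 51], [538, 37, 52], [540, 25, 52]]
224 [[528, 58, 52], [531, 48, 53], [532, 42, 52], [533, 36, 52], [535, 23, 50]]
232 [[524, 57, 51], [526, 47, 52], [527, 41, 52], [528, 34, 51], [531, 23, 51]]
240 [[519, 57, 52], [532, 47, 73], [533, 42, 73], [534, 36, 74], [526, 22, 52]]
248 [[514, 56, 51], [532, 47, 81], [533, 42, 81], [534, 37, 81], [521, 20, 52]]
256 [[509, 55, 52], [532, 47, 89], [532, 42, 88], [534, 37, 88], [516, 19, 51]]
264 [[505, 54, 52], [531, 46, 94], [533, 42, 95], [533, 37, 94], [512, 18, 51]]
272 [[499, 53, 52], [532, 46, 101], [531, 42, 99], [535, 38, 103], [536, 29, 102]]
280 [[532, 53, 108], [533, 46, 108], [529, 41, 100], [535, 38, 108], [536, 30, 107]]
288 [[532, 53, 114], [533, 46, 113], [525, 40, 99], [534, 38, 112], [536, 30, 113]]
296 [[532, 52, 118], [534, 46, 118], [521, 39, 99], [535, 38, 117], [536, 31, 118]]
304 [[536, 52, 128], [538, 46, 128], [517, 38, 99], [535, 38, 122], [541, 33, 129]]
312 [[537, 52, 132], [537, 46, 130], [513, 38, 100], [531, 37, 121], [541, 33, 132]]
320 [[536, 51, 135], [534, 46, 131], [447, 25, 25], [519, 34, 110], [540, 33, 135]]
328 [[537, 51, 138], [532, 45, 131], [438, 23, 23], [515, 33, 110], [540, 34, 138]]
lid [   65     0   139   119 15087] [602.2 114.1] [54.3 64.6] 10.9 z 0.0518
lid [  313     0   138   125 15769] [6.245e+02 4.000e-01] [57.5 63.5] 12.0 z 0.0519
lid [  198   158   118   127 11066] [531.3  40.4] [74.  62.6] 11.7 z 0.0517
[ 1.000e-02 -6.451e+01 -1.320e+00 -1.045e+01  0.000e+00  0.000e+00
  0.000e+00]
```

Run:
```python
from h import *
im,d,P,cm=shot("scene")
for r in range(270,304,3): print(r,[ (P[r,c]*1000).round(0).astype(int).tolist()+im[r,c].tolist() if d[r,c]>0 else None for c in (196,200,204,207)])
im,d,P,cm=shot("wrist"); 
for r in range(230,242): print(r,(P[r,250]*1000).round(0),im[r,250], (P[r,262]*1000).round(0))
```

```text
t 5.15 p [0.5214 0.0394 0.0375] yang -78.32 zdir [-0. -0. -1.] w -0.0001 q [-0.05  0.63 -0.19  2.18  0.33  0.35 -1.89]
270 [[506, 67, 174, 28, 27, 29], [506, 55, 161, 28, 28, 30], [501, 51, 159, 27, 29, 29], [509, 32, 134, 30, 31, 31]]
273 [[505, 69, 169, 25, 26, 27], [509, 54, 148, 28, 29, 29], [504, 48, 145, 30, 30, 32], [508, 34, 127, 26, 27, 27]]
276 [[505, 70, 161, 25, 27, 27], [508, 55, 142, 27, 28, 29], [504, 49, 137, 27, 28, 28], [512, 31, 111, 25, 26, 26]]
279 [[520, 55, 125, 28, 30, 31], [511, 54, 129, 30, 32, 32], [503, 52, 132, 26, 27, 28], [513, 30, 100, 49, 49, 50]]
282 [[521, 55, 115, 41, 43, 46], [513, 53, 117, 39, 41, 43], [508, 46, 112, 24, 26, 27], [545, -7, 24, 99, 100, 99]]
285 [[516, 62, 116, 45, 47, 49], [513, 54, 108, 27, 28, 30], [510, 45, 100, 31, 32, 34], [512, 34, 85, 58, 65, 68]]
288 [None, [506, 63, 115, 28, 29, 30], [512, 44, 88, 92, 92, 91], [512, 35, 77, 57, 57, 56]]
291 [[503, 79, 127, 26, 26, 27], [504, 66, 110, 27, 27, 30], [512, 45, 78, 82, 84, 82], [512, 36, 67, 45, 49, 51]]
294 [[535, 44, 51, 53, 83, 99], [517, 53, 75, 35, 36, 37], [514, 44, 66,
[... 410 characters left out ...]
.0394 0.0375] yang -78.32 zdir [-0. -0. -1.] w -0.0003 q [-0.05  0.63 -0.19  2.18  0.33  0.35 -1.89]
230 [528.  44.  53.] [ 72 103 122] [529.  38.  52.]
231 [527.  44.  51.] [ 62 101 118] [529.  38.  52.]
232 [527.  44.  52.] [ 62  98 122] [528.  38.  51.]
233 [532.  45.  65.] [ 62  88 101] [533.  39.  65.]
234 [532.  45.  66.] [86 87 87] [534.  39.  68.]
235 [532.  45.  67.] [90 94 89] [533.  39.  67.]
236 [533.  45.  69.] [88 90 91] [533.  39.  68.]
237 [532.  45.  69.] [88 90 87] [533.  39.  69.]
238 [533.  45.  72.] [91 94 92] [534.  39.  72.]
239 [532.  45.  71.] [87 89 89] [533.  39.  72.]
240 [532.  45.  73.] [84 89 90] [534.  39.  74.]
241 [532.  45.  74.] [89 91 89] [534.  39.  75.]
```

Emit:
{"fn": "servo_tool", "kwargs": {"motion": [0, 0, 4, 0, 0, 0, -1, 0, 0, 6, 0, 0, 0, 0.46, 0, 0, 6, 0, 0, 0, 0.46, 0, 0, 6, 0, 0, 0, 0.46, 0, 0, 6, 0, 0, 0, 0.46]}}

```text
time_s: 5.88
position: [0.5209, 0.0394, 0.0968]
orientation: [3.125, 0.32, -0.002]
force: [0.3, 0.3, -0.4]
gripper_width: 0.0623
grasp_force: 0.0
```

Run:
```python
from h import *
im,d,P,cm=shot("wrist","w3.png")
p,Rm,o=pose()
L=(P-p)@Rm   # tool frame
m=(abs(L[...,1])<.055)&(abs(L[...,0])<.016)&(L[...,2]<.02)&(L[...,2]>-.08)
for lo in np.arange(-.056,.056,.008):
    s=L[m&(L[...,1]>=lo)&(L[...,1]<lo+.008)]
    if len(s)>5: print(lo.round(3),len(s),"zmax",np.percentile(s[:,2],98).round(4),"x",np.percentile(s[:,0],[2,98]).round(4))
lids(P,cm,0)
```

```text
t 5.88 p [0.5209 0.0394 0.0968] yang -78.32 zdir [-0.001 -0.    -1.   ] w 0.0623 q [ 0.    0.53 -0.26  2.15  0.28  0.49 -1.84]
-0.056 231 zmax -0.0719 x [0.0066 0.013 ]
-0.048 529 zmax -0.038 x [0.0067 0.0133]
-0.04 982 zmax -0.035 x [0.0074 0.0141]
-0.032 1274 zmax -0.0311 x [-0.0097  0.0125]
0.024 503 zmax -0.0315 x [-0.0094  0.0123]
0.032 1647 zmax -0.0328 x [-0.0084  0.0139]
0.04 590 zmax -0.0388 x [0.0069 0.0141]
0.048 272 zmax -0.0715 x [0.0067 0.0129]
lid [  117     0   102   112 10434] [609.8 116.1] [69.4 64.4] 10.9 z 0.0519
lid [  298     0   100   117 10776] [632.2   1.7] [72.8 63.6] 11.8 z 0.052
lid [ 213  142   89  118 9755] [522.3  38.8] [91.1 63.2] 11.7 z 0.0517
```

Emit:
{"fn": "servo_tool", "kwargs": {"motion": [0.1, 0, 0, 0, 0, 0, 1, 0.1, 0, -2, 0, 0, 0, 1, 0.1, 0, -5, 0, 0, 0, 1, 0.1, 0, -8, 0, 0, 0, 1, 0.1, 0, -9.8, 0, 0, 0, 1, 0.1, 0, -9.8, 0, 0, 0, 1, 0.1, 0, -9.8, 0, 0, 0, 0.6, 0.1, 0, -9.8, 0, 0, 0, 0.4, 0.1, 0, -9.8, 0, 0, 0, 0, 0.1, 0, -9.8, 0, 0, 0, -1, 0.1, 0, -9.8, 0, 0, 0, -1]}}

```text
time_s: 7.3
position: [0.5229, 0.0396, 0.0007]
orientation: [-3.125, -0.32, -0.003]
force: [-0.7, 0.7, 5.8]
gripper_width: 0.06
grasp_force: 63.4
```

```bash
python3 -c "from h import *; ft()"
```

```text
t 7.3 p [0.5229 0.0396 0.0007] zdir [ 0.002  0.    -1.   ] yang -78.31 F [-0.67  0.72  5.8 ] T [0.194 0.279 0.066] Ttool [ 0.247 -0.234 -0.066] Ftool [-0.5  -0.84 -5.8 ] w 0.06 gf 63.4 q [-0.08  0.7  -0.15  2.2   0.37  0.27 -1.92]
```

Emit:
{"fn": "servo_tool", "kwargs": {"motion": [0, 0, 2, 0, 0, 0, -1, 0, 0, 7, 0, 0, 0, -1, 0, 0, 13, 0, 0, 0, -1, 0, 0, 19, 0, 0, 0, -1, 0, 0, 25, 0, 0, 0, -1, 0, 0, 28, 0, 0, 0, -1, 0, 0, 28, 0, 0, 0, -1, 0, 0, 28, 0, 0, 0, -1, 0, 0, 28, 0, 0, 0, -1]}}

```text
time_s: 8.43
position: [0.5215, 0.0392, 0.278]
orientation: [3.125, 0.32, -0.005]
force: [0.6, 0.7, -3.8]
gripper_width: 0.0596
grasp_force: 67.0
```

```bash
python3 -c "from h import *; ft()"
```

```text
t 8.43 p [0.5215 0.0392 0.278 ] zdir [-0.003 -0.    -1.   ] yang -78.32 F [ 0.62  0.7  -3.81] T [-0.043  0.008  0.014] Ttool [-0.04  -0.016 -0.014] Ftool [ 0.76 -0.56  3.81] w 0.0596 gf 67.0 q [ 0.12  0.3  -0.39  1.96  0.14  0.92 -1.71]
```

Emit:
{"fn": "servo_tool", "kwargs": {"motion": [0, 0, 0, -2, 9.8, 0, -1, 0, 0, 0, -4.1, 19.6, 0, -1, 0, 0, 0, -6.1, 29.4, 0, -1, 0, 0, 0, -8.1, 39.2, 0, -1, 0, 0, 0, -8.1, 39.2, 0, -1, 0, 0, 0, -8.1, 39.2, 0, -1, 0, 0, 0, -8.1, 39.2, 0, -1, 0, 0, 0, -8.1, 39.2, 0, -1, 0, 0, 0, -8.1, 39.2, 0, -1]}}

```text
time_s: 9.55
position: [0.5223, 0.0393, 0.2804]
orientation: [2.874, 0.293, -1.044]
force: [0.5, -0.3, -2.8]
gripper_width: 0.0595
grasp_force: 67.7
```

```bash
python3 -c "from h import *; ft()"
```

```text
t 9.55 p [0.5223 0.0393 0.2804] zdir [-0.628 -0.13  -0.767] yang -78.34 F [ 0.49 -0.3  -2.84] T [ 0.229 -1.061  0.009] Ttool [ 0.002  1.085 -0.012] Ftool [2.14 0.4  1.91] w 0.0595 gf 67.7 q [ 0.    0.66 -0.33  1.54  0.12  1.68 -1.73]
```

Emit:
{"fn": "servo_tool", "kwargs": {"motion": [0, 0, 0, 2, -9.8, 0, -1, 0, 0, 0, 4.1, -19.6, 0, -1, 0, 0, 0, 6.1, -29.4, 0, -1, 0, 0, 0, 8.1, -39.2, 0, -1, 0, 0, 0, 8.1, -39.2, 0, -1, 0, 0, 0, 8.1, -39.2, 0, -1, 0, 0, 0, 8.1, -39.2, 0, -1, 0, 0, 0, 8.1, -39.2, 0, -1]}}

```text
time_s: 10.55
position: [0.5229, 0.0397, 0.279]
orientation: [-3.125, -0.32, 0.002]
force: [0.6, -0.2, -3.9]
gripper_width: 0.0592
grasp_force: 68.2
```

```bash
python3 -c "from h import *; ft()"
```

```text
t 10.55 p [0.5229 0.0397 0.279 ] zdir [-0.002  0.    -1.   ] yang -78.31 F [ 0.56 -0.17 -3.91] T [-0.01   0.007  0.019] Ttool [-0.009 -0.009 -0.019] Ftool [0.52 0.28 3.91] w 0.0592 gf 68.2 q [ 0.12  0.3  -0.39  1.95  0.14  0.92 -1.71]
```

Emit:
{"fn": "servo_tool", "kwargs": {"motion": [0, 0, 0, 2, -9.8, 0, -1, 0, 0, 0, 4.1, -19.6, 0, -1, 0, 0, 0, 6.1, -29.4, 0, -1, 0, 0, 0, 8.1, -39.2, 0, -1, 0, 0, 0, 8.1, -39.2, 0, -1, 0, 0, 0, 8.1, -39.2, 0, -1, 0, 0, 0, 8.1, -39.2, 0, -1, 0, 0, 0, 8.1, -39.2, 0, -1, 0, 0, 0, 8.1, -39.2, 0, -1]}}

```text
time_s: 11.68
position: [0.523, 0.0331, 0.3092]
orientation: [-2.89, -0.295, -0.982]
force: [-0.6, 0.7, -2.3]
gripper_width: 0.0596
grasp_force: 68.3
```

```bash
python3 -c "from h import *; ft()"
```

```text
t 11.68 p [0.523  0.0331 0.3092] zdir [ 0.595  0.132 -0.792] yang -78.16 F [-0.57  0.69 -2.31] T [-0.216  1.01   0.004] Ttool [-6.000e-03 -1.033e+00  1.000e-03] Ftool [-1.74 -0.77  1.58] w 0.0596 gf 68.3 q [ 0.86  0.14 -1.08  2.37  1.13  0.11 -2.63]
```

Emit:
{"fn": "servo_tool", "kwargs": {"motion": [0, 0, 0, -2, 9.8, 0, -1, 0, 0, 0, -4.1, 19.6, 0, -1, 0, 0, 0, -6.1, 29.4, 0, -1, 0, 0, 0, -8.1, 39.2, 0, -1, 0, 0, 0, -8.1, 39.2, 0, -1, 0, 0, 0, -8.1, 39.2, 0, -1, 0, 0, 0, -8.1, 39.2, 0, -1, 0, 0, 0, -8.1, 39.2, 0, -1]}}

```text
time_s: 12.68
position: [0.5219, 0.0339, 0.3096]
orientation: [-3.12, -0.323, 0.066]
force: [-0.5, 0.6, -3.8]
gripper_width: 0.0594
grasp_force: 68.2
```

Run:
```python
from h import *
ft()
im,d,P,cm=shot("top"); lids(P,cm,0)
```

```text
t 12.68 p [0.5219 0.0339 0.3096] zdir [-0.042 -0.    -0.999] yang -78.18 F [-0.54  0.61 -3.76] T [-0.013 -0.047 -0.011] Ttool [-0.021  0.044  0.011] Ftool [-0.25 -0.67  3.78] w 0.0594 gf 68.2 q [ 0.63  0.47 -1.15  1.86  0.44  1.16 -2.04]
t 12.68 p [0.5219 0.0339 0.3096] yang -78.18 zdir [-0.042 -0.    -0.999] w 0.0594 q [ 0.63  0.47 -1.15  1.86  0.44  1.16 -2.04]
lid [167 150  27  34 713] [640.4   2.6] [92.7 64.9] 12.1 z 0.0516
lid [131 156  18  12 151] [649.2 120.3] [33.1 47.3] 10.2 z 0.0519
```

```bash
cat >> h.py <<'E'
def avg(n=6):
    A=[]
    for i in range(n):
        p,Rm,o=pose(); A.append(np.r_[Rm.T@np.array(o["torque"]),o["force"],np.arcsin(-(Rm[:,2]@np.array([Rm[1,1],-Rm[0,1],0]))*-1)])
        if i<n-1: manip.snapshot("top")
    A=np.array(A); s=-np.degrees(np.arctan2(Rm[:,2]@np.array([np.cos(.204),np.sin(.204),0]),-Rm[2,2]))*1
    print("t",round(o["time_s"],2),"p",p.round(4),"tilt%+.2f"%s,"Ty mean %.4f sd %.4f"%(A[:,1].mean(),A[:,1].std()),"T",A[:,:3].mean(0).round(3),"F",A[:,3:6].mean(0).round(2),"q",np.round(o["q"],2))
E
python3 -c "from h import *; avg()"
```

```text
t 12.97 p [0.5226 0.0334 0.3097] tilt+2.37 Ty mean 0.0746 sd 0.0172 T [-0.01   0.075  0.018] F [ 0.22 -0.36 -2.6 ] q [ 0.64  0.47 -1.15  1.86  0.44  1.16 -2.04]
```

Emit:
{"fn": "servo_tool", "kwargs": {"motion": [0, 0, 0, 1.5, -7.3, 0, -1, 0, 0, 0, 1.5, -7.3, 0, -1, 0, 0, 0, 1.5, -7.3, 0, -1, 0, 0, 0, 1.5, -7.3, 0, -1, 0, 0, 0, 1.5, -7.3, 0, -1, 0, 0, 0, 1.5, -7.3, 0, -1]}}

```text
time_s: 13.72
position: [0.5229, 0.034, 0.3094]
orientation: [-3.103, -0.323, -0.135]
force: [-0.2, 0.3, -3.1]
gripper_width: 0.0596
grasp_force: 68.2
```

```bash
python3 -c "from h import *; avg()"
```

```text
t 13.97 p [0.5227 0.0338 0.3095] tilt-5.04 Ty mean -0.1399 sd 0.0264 T [-0.015 -0.14   0.005] F [ 0.11  0.2  -2.96] q [ 0.71  0.4  -1.18  1.95  0.46  0.99 -2.03]
```

Emit:
{"fn": "servo_tool", "kwargs": {"motion": [0, 0, 0, -2, 9.8, 0, -1, 0, 0, 0, -2, 9.8, 0, -1, 0, 0, 0, -2, 9.8, 0, -1, 0, 0, 0, -2, 9.8, 0, -1, 0, 0, 0, -2, 9.8, 0, -1, 0, 0, 0, -2, 9.8, 0, -1]}}

```text
time_s: 14.72
position: [0.5226, 0.0335, 0.3098]
orientation: [-3.122, -0.322, 0.135]
force: [0.9, -0.2, -2.7]
gripper_width: 0.0598
grasp_force: 68.2
```

```bash
python3 -c "from h import *; avg()"
```

```text
t 14.97 p [0.5227 0.0337 0.3095] tilt+4.94 Ty mean 0.1367 sd 0.0211 T [-0.007  0.137 -0.008] F [-0.09 -0.09 -2.86] q [ 0.61  0.49 -1.13  1.83  0.44  1.21 -2.04]
```

Emit:
{"fn": "servo_tool", "kwargs": {"motion": [0, 0.3, -4, 1, -4.9, 0, -1, 0, 0.6, -9, 1, -4.9, 0, -1, 0, 0.6, -14, 1, -4.9, 0, -1, 0, 0.6, -18, 1, -4.9, 0, -1, 0, 0.6, -18, 1, -4.9, 0, -1, 0, 0.6, -18, 1, -4.9, 0, -1]}}

```text
time_s: 15.72
position: [0.5235, 0.0405, 0.1308]
orientation: [-3.115, -0.323, -0.002]
force: [0.2, -0.0, -3.1]
gripper_width: 0.0596
grasp_force: 68.3
```

Run:
```python
from h import *
im,d,P,cm=shot("wrist","w4.png"); lids(P,cm,0); lids(P,cm,0,zr=(.10,.2),lim=(.4,.62,-.1,.2),zt=.14)
p,Rm,o=pose(); L=(P-p)@Rm
m=(abs(L[...,1])<.025)&(L[...,0]<.06)&(L[...,0]>.015)&(L[...,2]>-.08)&(L[...,2]<.03)
print("lid plane in tool z", np.percentile(L[m][:,2],[5,50,95]).round(4), "x", np.percentile(L[m][:,0],[1,99]).round(4))
A=np.c_[L[m][:,:2],np.ones(m.sum())]; print(np.linalg.lstsq(A,L[m][:,2],rcond=None)[0].round(4))
```

```text
t 15.72 p [0.5235 0.0405 0.1308] yang -78.14 zdir [ 0.    0.01 -1.  ] w 0.0596 q [ 0.46  0.64 -0.95  2.09  0.74  0.79 -2.31]
lid [ 138    0   88  114 9154] [616.  117.9] [82.2 64.4] 11.4 z 0.0518
lid [ 295    0   86  118 9483] [638.5   3. ] [84.9 63.7] 12.4 z 0.052
lid [  153   169   212   178 26505] [505.1  35.5] [118.6 126.5] 12.4 z 0.1817
lid plane in tool z [-0.0515 -0.0504 -0.0321] x [0.0154 0.0439]
[ 0.2985 -0.0011 -0.058 ]
```

View pics/w4.png

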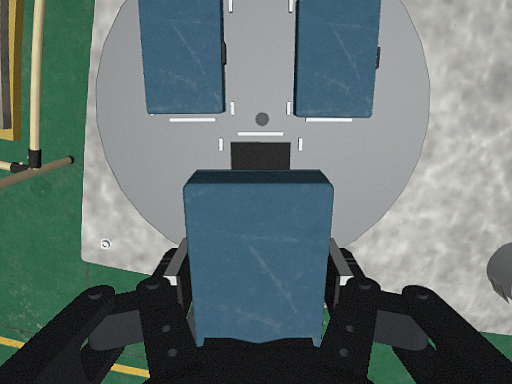

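Run:
```python
from h import *
p,Rm,o=pose(); cm=cam("wrist",p,Rm)
pts=atz(cm,np.array([[134,239],[133,283],[144,221],[144,301],[120,192],[119.5,329]]),.030)
print((pts*1000).round(1))
v=pts[0]-pts[1]; ang=np.degrees(np.arctan2(v[1],v[0]))-90; print("strip ang",ang)
v=pts[2]-pts[3]; print("br ang",np.degrees(np.arctan2(v[1],v[0]))-90, np.linalg.norm(v))
im=cv2.imread("pics/w4.png"); g=cv2.cvtColor(im,cv2.COLOR_BGR2GRAY)
m=(g>215).astype(np.uint8); m[200:]=0; n,l,s,c=cv2.connectedComponentsWithStats(m)
for i in range(1,n):
    if 25<s[i,4]<600 and s[i,0]>130 and s[i,0]+s[i,2]<400:
        q=np.argwhere(l==i); X=atz(cm,q,.030)[:,:2]*1000; r=cv2.minAreaRect(X.astype(np.float32)); print(s[i],[np.round(t,1) for t in r])
```

```text
[[565.8  66.1  30. ]
 [574.6  28.8  30. ]
 [554.   80.   30. ]
 [568.6  11.2  30. ]
 [569.3 108.2  30. ]
 [594.2  -7.3  30. ]]
strip ang 13.265102190813096
br ang 11.986324203891428 0.07032531909679372
[229   0   3  11  33] [array([664.9,  92.8]), array([7.4, 1.6]), np.float64(10.9)]
[231 102   3  13  36] [array([586.2,  76.1]), array([10. ,  1.7]), np.float64(10.7)]
[287 102   3  13  34] [array([596.1,  29.4]), array([10. ,  1.7]), np.float64(13.4)]
[170 118  45   3 108] [array([570.1, 108.5]), array([ 1.7, 38.4]), np.float64(11.6)]
[306 118  46   3 126] [array([594.6,  -6.9]), array([ 1.7, 39. ]), np.float64(12.4)]
[238 132  45   3 111] [array([570.4,  48.4]), array([ 1.7, 38.3]), np.float64(11.9)]
[299 139   3  11  33] [array([568.4,  12. ]), array([8.9, 1.8]), np.float64(14.0)]
```

Emit:
{"fn": "servo_tool", "kwargs": {"motion": [0, -0.2, -5, -0.6, 0, 0, -1, 0, -0.2, -9, -0.6, 0, 0, -1, 0, -0.2, -11.5, -0.6, 0, 0, -1, 0, -0.2, -12.4, -0.6, 0, 0, -1, 0, -0.2, -12.9, -0.6, 0, 0, -1, 0, -0.2, -12.9, -0.6, 0, 0, -1]}}

```text
time_s: 16.52
position: [0.5235, 0.0378, 0.0015]
orientation: [3.124, 0.323, 0.001]
force: [0.7, -0.1, -2.7]
gripper_width: 0.0595
grasp_force: 68.4
```

```bash
python3 -c "from h import *; ft()"
```

```text
t 16.52 p [0.5235 0.0378 0.0015] zdir [ 0.001 -0.001 -1.   ] yang -78.18 F [ 0.69 -0.07 -2.69] T [-0.007  0.009 -0.023] Ttool [-0.005 -0.01   0.023] Ftool [0.66 0.21 2.69] w 0.0595 gf 68.4 q [ 0.29  0.79 -0.7   2.17  1.03  0.56 -2.57]
```

Emit:
{"fn": "servo_tool", "kwargs": {"motion": [0, 0, -0.1, 0, 0, 0, -1, 0, 0, -0.1, 0, 0, 0, 0.6, 0, 0, -0.1, 0, 0, 0, 1, 0, 0, -0.1, 0, 0, 0, 1, 0, 0, 2, 0, 0, 0, 1, 0, 0, 7, 0, 0, 0, 1, 0, 0, 13, 0, 0, 0, 1, 2, 1.5, 17, 0, 0, 0, 1, 5, 4, 17, 0, 0, 0, 1, 5, 4, 17, 0, 0, 0, 1, 5, 4, 17, 0, 0, 0, 1]}}

```text
time_s: 17.9
position: [0.5718, 0.0774, 0.1699]
orientation: [3.123, 0.324, -0.004]
force: [-0.9, 0.5, -0.0]
gripper_width: 0.0854
grasp_force: 0.0
```

```bash
cat >> h.py <<'E'
def strips(fn,cm):
    g=cv2.cvtColor(cv2.imread("pics/"+fn),cv2.COLOR_BGR2GRAY); m=(g>205).astype(np.uint8)
    n,l,s,c=cv2.connectedComponentsWithStats(m)
    for i in range(1,n):
        if s[i,4]<25 or s[i,4]>800: continue
        X=atz(cm,np.argwhere(l==i),.030)[:,:2]*1000; r=cv2.minAreaRect(X.astype(np.float32))
        if np.hypot(*(np.array(r[0])-[585,51]))<150 and max(r[1])>30: print("strip",np.round(r[0],1),np.round(r[1],1),round(r[2],1))
E
python3 - <<'E'
from h import *
im,d,P,cm=shot("wrist","w5.png"); lids(P,cm,0); strips("w5.png",cm)
E
```

```text
t 17.9 p [0.5718 0.0774 0.1699] yang -78.14 zdir [-0.003 -0.002 -1.   ] w 0.0854 q [ 0.39  0.63 -0.94  1.94  0.65  0.91 -2.25]
lid [361   0  44  14 209] [744.7   3.9] [ 4.9 39.4] 1.7 z 0.056
lid [411  11  24   9 151] [745.8 -32.7] [ 5.7 21.5] 4.8 z 0.0546
lid [441  18  39  15 289] [747.2 -69.1] [ 7.3 37. ] 2.3 z 0.0533
lid [ 186   69   72  100 6574] [620.6 119.5] [89.4 62.9] 11.9 z 0.0518
lid [ 314   73   73  100 6508] [641.5   4.1] [90.  63.6] 11.6 z 0.0519
lid [ 256  189   62   83 4973] [524.3  36.1] [91.7 62.8] 11.8 z 0.0516
strip [667.8 128.7] [ 1.8 38.8] 11.5
strip [692.  14.] [ 2.4 38.7] 11.5
strip [569.4 108.8] [ 1.1 38.2] 11.8
strip [570.1  48.5] [ 1.1 38.6] 11.9
```

Emit:
{"fn": "servo_tool", "kwargs": {"motion": [4, 3.4, 0, 0, 0, 0, 1, 4.9, 4.2, -4, 0, 0, 0, 1, 4.9, 4.2, -9, 0, 0, 0, 1, 4.9, 4.2, -13, 0, 0, 0, 1, 4.9, 4.2, -15.5, 0, 0, 0, 1, 4.9, 4.2, -17, 0, 0, 0, 1, 4.9, 4.2, -17, 0, 0, 0, 0.8, 4.9, 4.2, -17, 0, 0, 0, 0.5, 4.9, 4.2, -17, 0, 0, 0, 0, 4.9, 4.2, -17, 0, 0, 0, -1, 4.9, 4.2, -17, 0, 0, 0, -1, 4.9, 4.2, -17, 0, 0, 0, -1]}}

```text
time_s: 19.45
position: [0.6226, 0.1203, 0.0022]
orientation: [3.125, 0.324, 0.002]
force: [-2.0, 0.4, 7.4]
gripper_width: 0.0595
grasp_force: 64.7
```

```bash
python3 -c "from h import *; ft()"
```

```text
t 19.45 p [0.6226 0.1203 0.0022] zdir [ 0.001 -0.    -1.   ] yang -78.17 F [-2.    0.41  7.38] T [ 0.13   0.24  -0.071] Ttool [ 0.176 -0.208  0.071] Ftool [-1.87 -0.81 -7.38] w 0.0595 gf 64.7 q [ 0.18  0.87 -0.74  1.92  0.9   0.72 -2.47]
```

Emit:
{"fn": "servo_tool", "kwargs": {"motion": [0, 0, 2, 0, 0, 0, -1, 0, 0, 7, 0, 0, 0, -1, 0, 0, 13, 0, 0, 0, -1, -1, 0, 19, 0, 0, 0, -1, -2, 0, 25, 0, 0, 0, -1, -2, 0, 27, -2, 9.8, 0, -1, -2, 0, 27, -4, 19.6, 0, -1, -2, 0, 27, -6, 29.4, 0, -1, -2, 0, 27, -7.8, 37.2, 0, -1, -2, 0, 27, -7.8, 37.2, 0, -1, -2, 0, 27, -7.8, 37.2, 0, -1, -2, 0, 27, -7.8, 37.2, 0, -1, -2, 0, 27, -7.8, 37.2, 0, -1]}}

```text
time_s: 21.08
position: [0.6015, 0.1194, 0.2719]
orientation: [2.893, 0.3, -0.994]
force: [0.2, -0.2, -2.4]
gripper_width: 0.0594
grasp_force: 67.4
```

```bash
python3 -c "from h import *; avg()"
```

```text
t 21.32 p [0.6017 0.1196 0.2707] tilt+38.05 Ty mean 0.9979 sd 0.0150 T [0.002 0.998 0.009] F [ 0.09 -0.18 -2.64] q [ 0.14  0.88 -0.88  1.29  0.34  1.85 -2.1 ]
```

Emit:
{"fn": "servo_tool", "kwargs": {"motion": [0, 0, 0, 2.1, -9.8, 0, -1, 0, 0, 0, 4.2, -19.6, 0, -1, 0, 0, 0, 6.2, -29.4, 0, -1, 0, 0, 0, 6.7, -32.3, 0, -1, 0, 0, 0, 6.7, -32.3, 0, -1, 0, 0, 0, 6.7, -32.3, 0, -1, 0, 0, 0, 6.7, -32.3, 0, -1]}}

```text
time_s: 22.2
position: [0.6021, 0.12, 0.2699]
orientation: [3.111, 0.322, -0.141]
force: [-0.2, -0.0, -2.4]
gripper_width: 0.0595
grasp_force: 68.4
```

```bash
python3 -c "from h import *; avg(8)"
```

```text
t 22.55 p [0.6017 0.1199 0.2703] tilt+5.11 Ty mean 0.1558 sd 0.0267 T [0.001 0.156 0.002] F [-0.18 -0.04 -2.58] q [ 0.32  0.61 -0.98  1.69  0.5   1.22 -2.16]
```

Emit:
{"fn": "servo_tool", "kwargs": {"motion": [0, 0, 0, 2.1, -9.9, 0, -1, 0, 0, 0, 2.1, -9.9, 0, -1, 0, 0, 0, 2.1, -9.9, 0, -1, 0, 0, 0, 2.1, -9.9, 0, -1, 0, 0, 0, 2.1, -9.9, 0, -1, 0, 0, 0, 2.1, -9.9, 0, -1]}}

```text
time_s: 23.3
position: [0.602, 0.1199, 0.2703]
orientation: [-3.114, -0.322, -0.136]
force: [-0.6, 0.8, -2.2]
gripper_width: 0.0594
grasp_force: 68.4
```

```bash
python3 -c "from h import *; avg(8)"
```

```text
t 23.65 p [0.6017 0.1198 0.2705] tilt-5.03 Ty mean -0.1389 sd 0.0345 T [ 0.012 -0.139 -0.018] F [ 0.08 -0.01 -2.53] q [ 0.38  0.53 -1.    1.82  0.56  1.   -2.21]
```

Emit:
{"fn": "servo_tool", "kwargs": {"motion": [0, 0, 0, 2.1, -9.8, 0, -1, 0, 0, 0, 4.1, -19.6, 0, -1, 0, 0, 0, 6.2, -29.4, 0, -1, 0, 0, 0, 6.4, -30.8, 0, -1, 0, 0, 0, 6.4, -30.8, 0, -1, 0, 0, 0, 6.4, -30.8, 0, -1, 0, 0, 0, 6.4, -30.8, 0, -1]}}

```text
time_s: 24.52
position: [0.6036, 0.1201, 0.2841]
orientation: [-2.922, -0.307, -0.928]
force: [-0.1, -0.5, -1.5]
gripper_width: 0.0594
grasp_force: 68.5
```

```bash
python3 -c "from h import *; avg(6)"
```

```text
t 24.77 p [0.6045 0.1193 0.2834] tilt-35.19 Ty mean -0.8808 sd 0.0153 T [ 0.02  -0.881 -0.009] F [-0.14 -0.08 -2.21] q [-0.27  0.21 -0.07  2.26  0.96  0.11 -2.63]
```

Emit:
{"fn": "servo_tool", "kwargs": {"motion": [0, 0, 0, -2.1, 9.8, 0, -1, 0, 0, 0, -4.1, 19.6, 0, -1, 0, 0, -3, -6.2, 29.4, 0, -1, 0.8, 0, -8, -7.2, 34.4, 0, -1, 1.6, 0, -13, -7.2, 34.4, 0, -1, 1.6, 0, -15, -7.2, 34.4, 0, -1, 1.6, 0, -15, -7.2, 34.4, 0, -1, 1.6, 0, -15, -7.2, 34.4, 0, -1]}}

```text
time_s: 25.78
position: [0.6205, 0.1197, 0.1358]
orientation: [3.124, 0.326, 0.007]
force: [-0.7, 0.3, -2.2]
gripper_width: 0.0594
grasp_force: 68.4
```

```bash
cat >> h.py <<'E'
def held():
    im,d,P,cm=shot("wrist","w.png"); lids(P,cm,0); strips("w.png",cm)
    p,Rm,o=pose(); L=(P-p)@Rm
    m=(abs(L[...,1])<.025)&(L[...,0]<.065)&(L[...,0]>.01)&(L[...,2]>-.06)&(L[...,2]<-.045)
    x=np.percentile(L[m][:,0],99.5); A=np.c_[L[m][:,:2],np.ones(m.sum())]
    print("lid front tool x",x.round(4),"plane",np.linalg.lstsq(A,L[m][:,2],rcond=None)[0].round(4)); c=p+Rm@[x-.046,0,0]; print("case ctr",c.round(4))
E
python3 -c "from h import *; held()"
```

```text
t 25.77 p [0.6205 0.1197 0.1358] yang -78.09 zdir [ 0.004 -0.    -1.   ] w 0.0594 q [ 0.06  0.62 -0.52  1.87  0.43  0.77 -2.06]
lid [ 351  142   82  101 6949] [641.5   4.8] [91.6 64.5] 12.4 z 0.0518
lid [321 305   9  31 170] [502.   24.5] [37.2  7.5] 12.5 z 0.0516
strip [732.9  26.2] [18.3 57.3] 4.7
strip [686.5 159.5] [32.9 31.1] 8.2
strip [668.  128.2] [ 2.6 39.8] 12.0
strip [691.4  12.8] [ 2.7 39.8] 12.7
lid front tool x 0.0432 plane [ 0.015  -0.0012 -0.0496]
case ctr [0.618  0.1192 0.136 ]
```

Emit:
{"fn": "servo_tool", "kwargs": {"motion": [0, -0.1, -5, 0, 0, 0, -1, 0, -0.1, -9.5, 0, 0, 0, -1, 0, -0.1, -12, 0, 0, 0, -1, 0, -0.1, -13, 0, 0, 0, -1, 0, -0.1, -13.4, 0, 0, 0, -1, 0, -0.1, -13.5, 0, 0, 0, -1, 0, -0.1, -13.5, 0, 0, 0, 0.6, 0, -0.1, -13.5, 0, 0, 0, 1, 0, -0.1, -13.5, 0, 0, 0, 1, 0, -0.1, -11, 0, 0, 0, 1, 0, -1, -5, 0, 0, 0, 1, 0.5, -4, 1, 0, 0, 0, 1, 1, -7, 3, 0, 0, 0, 1, 1, -7, 3, 0, 0, 0, 1, 1, -7, 3, 0, 0, 0, 1]}}

```text
time_s: 27.7
position: [0.6298, 0.0496, 0.1634]
orientation: [3.124, 0.325, 0.001]
force: [-0.5, 0.5, -0.3]
gripper_width: 0.0856
grasp_force: 0.0
```

Run:
```python
from h import *
ft(); im,d,P,cm=shot("wrist","w6.png"); lids(P,cm,0); strips("w6.png",cm)
im,d,P,cm=shot("top","t6.png"); lids(P,cm,0)
```

```text
t 27.7 p [0.6298 0.0496 0.1634] zdir [ 0.001 -0.    -1.   ] yang -78.11 F [-0.46  0.48 -0.3 ] T [ 0.053 -0.003 -0.024] Ttool [0.051 0.014 0.024] Ftool [-0.35 -0.57  0.3 ] w 0.0856 gf 0.0 q [ 0.2   0.59 -0.56  1.84  0.41  0.83 -1.93]
t 27.7 p [0.6298 0.0496 0.1634] yang -78.11 zdir [ 0.001 -0.    -1.   ] w 0.0856 q [ 0.2   0.59 -0.56  1.84  0.41  0.83 -1.93]
lid [ 150  129   71   94 5990] [620.6 115.5] [90.3 64. ] 11.5 z 0.0516
lid [ 274  132   70   94 5998] [641.2   2.4] [90.5 63.7] 10.9 z 0.0517
lid [ 217  238   62   78 4440] [525.  37.] [94.3 63. ] 11.2 z 0.0515
strip [718.2  -2. ] [55.1  6.3] 89.5
strip [669. 127.] [ 1.9 39. ] 11.5
strip [690.9  11.7] [ 2.1 39.1] 10.4
strip [570.8  48.5] [ 2.3 37.5] 12.0
t 27.75 p [0.6296 0.0501 0.163 ] yang -78.05 zdir [ 0. -0. -1.] w 0.0853 q [ 0.2   0.59 -0.56  1.84  0.41  0.83 -1.93]
lid [169 150  25  35 694] [639.3   1.4] [92.4 64.8] 11.2 z 0.0516
lid [157 192  22  35 648] [520.7  32.9] [93.3 56.6] 5.9 z 0.0513
```

Emit:
{"fn": "servo_tool", "kwargs": {"motion": [1.1, -4.7, -2, 0, 0, -0.8, 1, 1.1, -4.7, -7, 0, 0, -0.8, 1, 1.1, -4.7, -12, 0, 0, -0.8, 1, 1.1, -4.7, -15, 0, 0, -0.8, 1, 1.1, -4.7, -16.2, 0, 0, -0.8, 1, 1.1, -4.7, -16.2, 0, 0, -0.8, 1, 1.1, -4.7, -16.2, 0, 0, -0.8, 0.7, 1.1, -4.7, -16.2, 0, 0, -0.8, 0.4, 1.1, -4.7, -16.2, 0, 0, -0.8, 0, 1.1, -4.7, -16.2, 0, 0, -0.8, -1, 1.1, -4.7, -16.2, 0, 0, -0.8, -1, 1.1, -4.7, -16.2, 0, 0, -0.8, -1]}}

```text
time_s: 29.3
position: [0.6421, 0.0026, 0.0035]
orientation: [3.126, 0.304, 0.006]
force: [-1.7, 0.0, 6.2]
gripper_width: 0.0596
grasp_force: 63.1
```

Emit:
{"fn": "servo_tool", "kwargs": {"motion": [0, 0, 2, 0, 0, 0, -1, 0, 0, 7, 0, 0, 0, -1, -1, 0, 13, 0, 0, 0, -1, -3, 0, 19, 0, 0, 0, -1, -4, 0, 25, 0, 0, 0, -1, -4, 0, 27, -2, 9.8, 0, -1, -4, 0, 27, -4, 19.6, 0, -1, -4, 0, 27, -6, 29.4, 0, -1, -4, 0, 27, -7.8, 37.2, 0, -1, -4, 0, 27, -7.8, 37.2, 0, -1, -4, 0, 27, -7.8, 37.2, 0, -1, -4, 0, 27, -7.8, 37.2, 0, -1, -4, 0, 27, -7.8, 37.2, 0, -1]}}

```text
time_s: 30.92
position: [0.601, 0.0019, 0.2731]
orientation: [2.892, 0.28, -0.989]
force: [-0.3, 0.4, -3.2]
gripper_width: 0.0594
grasp_force: 69.0
```

```bash
python3 -c "from h import *; avg(6); print(pose()[2]['gripper_width'])"
```

```text
t 31.18 p [0.6011 0.0022 0.2719] tilt+37.91 Ty mean 0.9513 sd 0.0438 T [0.012 0.951 0.029] F [ 0.11 -0.19 -2.67] q [ 0.15  0.77 -0.53  1.35  0.26  1.78 -1.79]
0.059586902159061
```

Emit:
{"fn": "servo_tool", "kwargs": {"motion": [0, 0, 0, 2.1, -9.8, 0, -1, 0, 0, 0, 4.2, -19.6, 0, -1, 0, 0, 0, 6.2, -29.4, 0, -1, 0, 0, 0, 6.7, -32.3, 0, -1, 0, 0, 0, 6.7, -32.3, 0, -1, 0, 0, 0, 6.7, -32.3, 0, -1, 0, 0, 0, 6.7, -32.3, 0, -1]}}

```text
time_s: 32.05
position: [0.6016, 0.0026, 0.271]
orientation: [3.113, 0.302, -0.136]
force: [-0.5, -0.3, -1.7]
gripper_width: 0.0594
grasp_force: 69.0
```

```bash
python3 -c "from h import *; avg(8)"
```

```text
t 32.4 p [0.6012 0.0024 0.2715] tilt+4.98 Ty mean 0.1119 sd 0.0188 T [0.025 0.112 0.005] F [ 0.06  0.32 -2.74] q [ 0.31  0.49 -0.62  1.73  0.3   1.12 -1.79]
```

Emit:
{"fn": "servo_tool", "kwargs": {"motion": [0, 0, 0, 2.1, -9.9, 0, -1, 0, 0, 0, 2.1, -9.9, 0, -1, 0, 0, 0, 2.1, -9.9, 0, -1, 0, 0, 0, 2.1, -9.9, 0, -1, 0, 0, 0, 2.1, -9.9, 0, -1, 0, 0, 0, 2.1, -9.9, 0, -1]}}

```text
time_s: 33.15
position: [0.6014, 0.0025, 0.2714]
orientation: [-3.115, -0.302, -0.14]
force: [-0.7, -0.2, -1.9]
gripper_width: 0.0595
grasp_force: 69.0
```

```bash
python3 -c "from h import *; avg(8)"
```

```text
t 33.5 p [0.6012 0.0023 0.2717] tilt-5.17 Ty mean -0.0991 sd 0.0224 T [-0.006 -0.099 -0.017] F [-0.24 -0.14 -2.34] q [ 0.37  0.41 -0.64  1.86  0.32  0.88 -1.79]
```

Emit:
{"fn": "servo_tool", "kwargs": {"motion": [0, 0, 0, 2.1, -9.8, 0, -1, 0, 0, 0, 4.1, -19.6, 0, -1, 0, 0, 0, 6.2, -29.4, 0, -1, 0, 0, 0, 6.4, -30.8, 0, -1, 0, 0, 0, 6.4, -30.8, 0, -1, 0, 0, 0, 6.4, -30.8, 0, -1, 0, 0, 0, 6.4, -30.8, 0, -1]}}

```text
time_s: 34.38
position: [0.6031, 0.0011, 0.2786]
orientation: [-2.909, -0.272, -0.946]
force: [0.5, -1.2, -2.1]
gripper_width: 0.0599
grasp_force: 69.1
```

```bash
python3 -c "from h import *; avg(6)"
```

```text
t 34.62 p [0.6027 0.0012 0.2782] tilt-36.06 Ty mean -0.8895 sd 0.0272 T [-0.007 -0.89   0.03 ] F [ 0.3   0.06 -2.59] q [ 0.53  0.27 -0.69  2.26  1.2   0.11 -2.63]
```

Emit:
{"fn": "servo_tool", "kwargs": {"motion": [0, 0, 0, -2, 9.8, 0, -1, 0, 0, 0, -4, 19.6, 0, -1, 0, 0, 0, -6, 29.4, 0, -1, 0, 0, 0, -6.3, 30.4, 0, -1, 0, 0, 0, -6.3, 30.4, 0, -1, 0, 0, 0, -6.3, 30.4, 0, -1, 0, 0, 0, -6.3, 30.4, 0, -1]}}

```text
time_s: 35.5
position: [0.6013, 0.0007, 0.278]
orientation: [-3.114, -0.303, -0.136]
force: [-0.7, -0.4, -2.2]
gripper_width: 0.0594
grasp_force: 69.1
```

```bash
python3 -c "from h import *; avg(16)"
```

```text
t 36.25 p [0.6023 0.0009 0.278 ] tilt-4.99 Ty mean -0.0756 sd 0.0307 T [-0.006 -0.076  0.002] F [ 0.   -0.04 -2.53] q [ 0.6   0.51 -1.02  1.83  0.53  1.   -2.  ]
```

Emit:
{"fn": "servo_tool", "kwargs": {"motion": [0, 0, 0, -2, 9.8, 0, -1, 0, 0, 0, -2, 9.8, 0, -1, 0, 0, 0, -2, 9.8, 0, -1, 0, 0, 0, -2, 9.8, 0, -1, 0, 0, 0, -2, 9.8, 0, -1, 0, 0, 0, -2, 9.8, 0, -1]}}

```text
time_s: 37.0
position: [0.6021, 0.0006, 0.2783]
orientation: [3.117, 0.302, -0.136]
force: [0.3, -0.8, -1.6]
gripper_width: 0.0592
grasp_force: 69.1
```

```bash
python3 -c "from h import *; avg(16)"
```

```text
t 37.75 p [0.6023 0.0009 0.278 ] tilt+5.01 Ty mean 0.1975 sd 0.0370 T [-0.01   0.198  0.012] F [-0.02 -0.13 -2.5 ] q [ 0.52  0.59 -0.99  1.71  0.49  1.22 -1.98]
```

Emit:
{"fn": "servo_tool", "kwargs": {"motion": [0, 0, 0, -2, 9.8, 0, -1, 0, 0, 0, -4, 19.6, 0, -1, 0, 0, 0, -5, 24.5, 0, -1, 0, 0, 0, -5, 24.5, 0, -1, 0, 0, 0, -5, 24.5, 0, -1, 0, 0, 0, -5, 24.5, 0, -1, 0, 0, 0, -3, 14.7, 0, -1, 0, 0, 0, -1, 4.9, 0, -1, 0, 0, 0, 0, 0, 0, -1, 0, 0, 0, 0, 0, 0, -1, 0, 0, 0, 0, 0, 0, -1, 0, 0, 0, 0, 0, 0, -1]}}

```text
time_s: 39.25
position: [0.6027, 0.001, 0.2777]
orientation: [3.117, 0.303, -0.139]
force: [0.2, -0.4, -2.7]
gripper_width: 0.0597
grasp_force: 69.4
```

Run:
```python
from h import *
avg(12)
for n,at in (("top",(126,171)),("scene",(215,121))): pass
```

```text
t 39.8 p [0.6023 0.0008 0.278 ] tilt+5.02 Ty mean 0.0891 sd 0.0334 T [-0.002  0.089 -0.011] F [ 0.13  0.12 -2.27] q [ 0.52  0.59 -0.98  1.71  0.49  1.22 -1.98]
```

Emit:
{"fn": "servo_tool", "kwargs": {"motion": [0.5, 0.4, -3, 1, -4.9, 0, -1, 1.2, 0.8, -7, 1, -4.9, 0, -1, 2, 1.3, -10.5, 1, -4.9, 0, -1, 2.8, 1.7, -13, 1, -4.9, 0, -1, 3.6, 1.7, -13.5, 1, -4.9, 0, -1, 4.2, 1.7, -13.5, 1, -4.9, 0, -1, 4.4, 1.7, -13.5, 1, -4.9, 0, -1, 4.4, 1.7, -13.5, 1, -4.9, 0, -1, 4.4, 1.7, -13.5, 1, -4.9, 0, -1]}}

```text
time_s: 40.92
position: [0.6462, 0.0177, 0.1436]
orientation: [-3.125, -0.303, -0.0]
force: [0.2, 1.0, -3.1]
gripper_width: 0.0596
grasp_force: 69.3
```

Run:
```python
from h import *
ft(); im,d,P,cm=shot("wrist","w7.png"); p,Rm,o=pose()
m=np.zeros(d.shape,bool); z=P[...,2]
L=(P-p)@Rm; m=(abs(L[...,1])<.025)&(L[...,0]<.05)&(L[...,0]>.014)&(abs(L[...,2]+.0495)<.006)
Q=P[m]; A=np.c_[Q[:,:2]-Q[:,:2].mean(0),np.ones(len(Q))]; print("lid slope world",np.linalg.lstsq(A,Q[:,2],rcond=None)[0].round(4),len(Q),"front",np.percentile(Q[:,0],99.5))
w=(P[...,0]>.7)&(abs(P[...,1])<.1)&(z>.15)&(z<.18); print("unit front/top pts x",np.percentile(P[w][:,0],[1,5,20]).round(3))
im2,d2,P2,cm2=shot("scene","s7.png"); im3,d3,P3,_=shot("top","t7.png")
lids(P3,_,0)
a=cv2.resize(im2[150:350,50:290],(480,400)); b=cv2.resize(im[:],(320,240)); b=cv2.copyMakeBorder(b,0,160,0,0,0)
cv2.imwrite("pics/v7.png",cv2.hconcat([a,b])[...,::-1])
```

```text
t 40.92 p [0.6462 0.0177 0.1436] zdir [-0.     0.002 -1.   ] yang -78.91 F [ 0.18  0.97 -3.11] T [-0.019  0.028 -0.014] Ttool [-0.013 -0.031  0.014] Ftool [ 0.36 -0.91  3.11] w 0.0596 gf 69.3 q [ 0.43  0.72 -0.87  1.81  0.68  0.94 -2.13]
t 40.92 p [0.6462 0.0177 0.1436] yang -78.91 zdir [-0.     0.002 -1.   ] w 0.0596 q [ 0.43  0.72 -0.87  1.81  0.68  0.94 -2.13]
lid slope world [-0.023  -0.0025  0.1914] 8316 front 0.6931103195814082
unit front/top pts x [0.728 0.731 0.743]
t 40.98 p [0.6462 0.0177 0.1435] yang -78.91 zdir [-0.     0.002 -1.   ] w 0.0595 q [ 0.43  0.72 -0.87  1.81  0.68  0.94 -2.13]
t 41.02 p [0.6462 0.0177 0.1433] yang -78.91 zdir [-0.     0.002 -1.   ] w 0.0596 q [ 0.43  0.72 -0.87  1.81  0.68  0.94 -2.13]
lid [129 163  18  28 283] [611.2 124.4] [81.6 43.1] 11.3 z 0.0513
lid [154 202  13  25 197] [506.3  53.4] [69.4 28.5] 10.4 z 0.0515
```

View pics/v7.png

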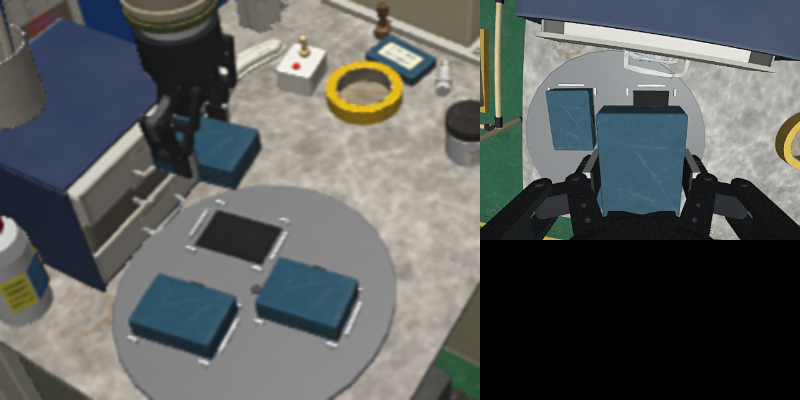

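Emit:
{"fn": "servo_tool", "kwargs": {"motion": [0.5, 0, 0, 0.2, -1.3, 0, -1, 0.5, 0, 0, 0.2, -1.3, 0, -1, 0.5, 0, 0, 0.2, -1.3, 0, -1, 0.5, 0, 0, 0.2, -1.3, 0, -1, 0.5, 0, 0, 0.2, -1.3, 0, -1, 0.5, 0, 0, 0.2, -1.3, 0, -1]}}

```text
time_s: 41.82
position: [0.6512, 0.0178, 0.143]
orientation: [-3.123, -0.304, -0.035]
force: [0.9, 1.3, -2.8]
gripper_width: 0.0593
grasp_force: 69.4
```

Run:
```python
from h import *
ft(); im,d,P,cm=shot("wrist"); p,Rm,o=pose(); L=(P-p)@Rm
m=(abs(L[...,1])<.025)&(L[...,0]<.05)&(L[...,0]>.014)&(abs(L[...,2]+.0495)<.006)
Q=P[m]; A=np.c_[Q[:,:2]-Q[:,:2].mean(0),np.ones(len(Q))]; print(np.linalg.lstsq(A,Q[:,2],rcond=None)[0].round(4))
print(manip.job_done())
```

```text
t 41.83 p [0.6512 0.0178 0.143 ] zdir [ 0.022  0.006 -1.   ] yang -78.9 F [ 0.94  1.3  -2.81] T [-0.035  0.025 -0.039] Ttool [-0.03  -0.032  0.039] Ftool [ 1.1  -1.09  2.84] w 0.0593 gf 69.4 q [ 0.43  0.72 -0.87  1.82  0.69  0.91 -2.13]
t 41.83 p [0.6512 0.0178 0.143 ] yang -78.9 zdir [ 0.022  0.006 -1.   ] w 0.0593 q [ 0.43  0.72 -0.87  1.82  0.69  0.91 -2.13]
[-0.0006  0.0017  0.1914]
the job is handed in; nothing more can be done
None
```

I found the rattling case on the third lift and handed the job in at about 42 s: it is gripped level and lid up about 3 cm in front of the drawer unit, near its top height, and both quiet cases are back flat in their nests.

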